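# Park the brass collar at the end stop of the sloped rack

## Robot

A 6-joint arm with a two-finger parallel gripper is mounted at the origin on a cart in front of the work surface, level with it; the furniture and walls round the work are solid. World frame = base frame: x ahead of the robot, y to its left, z up, the work surface at z = 0. Lengths are in m, angles in rad, forces in N, time in s.
With the tool pointing down it reaches from about 0.35 to 0.8 m from the base axis. Payload 7.3 kg.
Tool frame: the origin (TCP) lies between the finger pads; the fingertips stand 11 mm ahead of it and the grasp point (between the pads) lies 8 mm behind it; z points along the fingers, y is the direction in which the jaws open and shut (so a half turn about z gives the same grasp; the last joint's range is limited). The gripper opens to 85 mm and grips with 20 to 120 N. Pads are 22 mm wide; open, the fingers measure 114 mm over their backs; the gripper's body (76 mm by 85 mm) begins 54 mm behind the grasp point. The pads swing forward as they close: fully open they stand 13 mm farther back than shut.
Start: joints at [-1.434, 0.342, 1.524, -0, 1.275, -0.146], TCP at [0.147, -0.504, 0.242] pointing down, gripper open.
Joint ranges: [-2.53, 2.53], [-0.77, 2.02], [0.04, 2.7], [-1, 4.14], [0.28, 2.66], [-3.11, 3.11]. Speed limits (rad/s): [2.57, 2.57, 3.14, 3.14, 3.14, 3.14].

## Interface

Orientations are given as a 3x3 rotation matrix whose columns are the frame's x, y, z axes.
In Python, from station import env gives the robot as it stands.
- The arm moves only by the shell command python3 -m creep 'ROWS' [OPENING] [FORCE]. ROWS is JSON, one flat list of numbers, 4 for each row, row after row: the shift along the tool's x, y, z in units of 50 mm (1.0 is 50 mm), then the turn about the tool's z in units of 5 degrees (1.0 is 5 degrees). In form: [tx, ty, tz, twist, tx, ty, tz, twist, ...]. A call has 1 to 5 rows; each row shifts and turns the commanded pose from where the row before left it, along the tool's axes as they then stand; what a row does not reach is not made up. A row lasts 1/8 s, in which the tool goes at most 62.5 mm and 10.7 degrees, less where a joint would pass 70% of its speed; a pose out of reach is approached as far as the arm can. A call is refused whole if a number of a shift passes 1 or a number of a turn 1, either way. A call with a gripper value outside its range is refused whole. OPENING is the opening, from -1 (shut) to 1 (fully open), set as the call begins (- or left out, the last holds). The fingers move at their own pace and stop on an object; FORCE is the grip in N (left out, the last holds). Time passes only in rows, so rows that do not move let the fingers close. It gives the time, the measured TCP pose, the force and the opening at its end, in the units of the state.
- env.read_state(): the state, without advancing time (a new reading comes with each control period).
- env.camera(name): name is "side" or "top"; returns (picture, depth): 400x640x3 uint8, red, green, blue; 400x640 float32, m along the optical axis (not along the pixel's ray), 0 where there is no reading.
- env.camera_model(name): a dict with "fx", "fy", "cx", "cy" (pixels), "extrinsics" (4x4, takes a point from world to camera coordinates). Camera axes: x right, y down, z forward; pixel columns grow to the right and rows downward; lengths in m; the calibration is good to about 2 mm. A picture is of the moment at which its call begins. camera_model takes no time and is no camera call.
- env.hand_in(): hands the job in, once; it reports no verdict.
The state is a dict: "time_s": time; "qpos": joint angles; "qd": joint speeds; "joint_torque": joint torques, N m; "eef_pos": TCP position; "ee_rot": TCP orientation; "force": force on the tool from outside, world axes, zero at the start; "moment": the same for the moment, N m; "opening": opening from 0.0 (shut) to 1.0 (fully open).
Only numpy, scipy, OpenCV 4.12 (cv2) and the standard library are available. Lean on these libraries where they do the work, as an engineer would, in place of code of your own. Each camera call takes 0.05 s, during which the arm holds its last target.

## Task

Push the brass collar up its sloped gutter with your fingertips, staying behind it and pushing all the way until it is over the crest, so that it comes to rest against the end stop and does not roll back, then take your hand away. Only push it, do not pick it up, and leave the dark steel collar and the things standing beside the rack where they are.

Things in the scene. Friction and masses are not known exactly. Their poses are not given: they have to be found in the camera images.
- rack: Fixed wooden rack, two sloped waxed (slippery) gutters, 275 mm long, 137 wide. Origin on the bench under its middle; x points up the gutters to the end stop, y across, z up. Gutters centred at y = +38 and -38 mm, 45 wide, with guides 9 mm above their floor. Floor height: 20 mm at x = -120, rising at 8 deg to 45.3 at the crest (x = 60), then falling at 7 deg to 38.5 at the stop (x = 115).
- stop_a (a point): Point on the near face of the upright aluminium end stop (x = 115 mm in the rack's frame, top 70 mm above the bench), in the middle of the gutter at y = +38 mm, 59.5 mm above the bench. A round part past the crest rolls down to the stop and stays; one left before the crest rolls back.
- stop_b (a point): The same point for the other gutter, y = -38 mm.
- lip (a point): Middle of the top edge of the low aluminium lip at the rack's low end (x = -120 mm in the rack's frame, 8 mm thick towards -x, top 28 mm above the bench), which keeps the collars from rolling out.
- brass_collar: Brass (yellow) collar, 42 mm diameter, 40 long, recessed ends, 0.14 to 0.28 kg, lying across either gutter at its low end against the lip, free to roll along it. Origin at its centre; y is the roll axis, across the gutter. Centre in the rack's frame: x = -105, z = 43 mm at the start; x = 94, z = 62 mm when seated at the stop.
- steel_collar: Dark steel collar of the same size, lying at the low end of the other gutter. Origin at its centre.
- brass_weight: Turned brass weight, 35 mm diameter, 44 mm tall, standing on the bench beside the rack on its +y side, about 150 mm from the rack's middle line. Origin under its centre.
- wax_cake: Round yellow wax cake, 71 mm diameter, 35 mm tall, on the bench beside the rack on its +y side, about 155 mm from its middle line. Origin under its centre.
- vee_block: Grey steel V-block, 50 x 38 x 34 mm, on the bench beside the rack on its -y side, about 150 mm from its middle line. Origin under its centre.
- ring_blank_3: Grey tube offcut standing on end, 16 mm diameter, 30 mm tall, on the bench beside the rack on its -y side, about 140 mm from its middle line. Origin under its centre.
Mind the look-alikes: they are no part of the job. Leave any purple look-alike of the brass_collar alone.

How it is judged:
By the outcome, as a careful person would: the job done as asked, in the order asked, and still so for the second after the job is handed in, with the robot touching nothing.
It also fails if it takes over 42 s, if anything falls off the work surface, if the arm or the gripper's body presses on something with over 40 N, if the wrist force passes 120 N, or if a joint passes its speed limit or range.

## Working session

There is one attempt and no reset: what is moved stays moved. The work goes in short steps, Python scripts to look and compute and a shell command to move; the robot and the scene stay as the last step left them, time stands still between calls to the robot, and variables do not carry over. Pictures are saved under pics/ and viewed, and the job is handed in when it is done.

```bash
mkdir -p pics; ls
cat > h.py <<'E'
import numpy as np, cv2
from station import env
def snap(n,f):
    p,d=env.camera(n); cv2.imwrite(f'pics/{f}.png',p[:,:,::-1]); np.savez(f'pics/{f}.npz',p=p,d=d); return p,d
def model(n):
    m=env.camera_model(n); K=np.array([[m['fx'],0,m['cx']],[0,m['fy'],m['cy']],[0,0,1.]]); return K,np.array(m['extrinsics'])
def ray(n,u,v,z):
    K,E=model(n); R,t=E[:3,:3],E[:3,3]; c=-R.T@t; d=R.T@np.linalg.inv(K)@np.array([u,v,1.]); return c+d*(z-c[2])/d[2]
def proj(n,P):
    K,E=model(n); q=K@(E[:3,:3]@np.asarray(P)+E[:3,3]); return q[:2]/q[2]
def cloud(n,d):
    K,E=model(n); v,u=np.mgrid[:400,:640]; q=np.stack([(u-K[0,2])/K[0,0]*d,(v-K[1,2])/K[1,1]*d,d],-1)
    return (q-E[:3,3])@E[:3,:3]
E
python3 - <<'E'
from h import *
for n in('top','side'):
    snap(n,n+'0'); K,E=model(n); print(n,K[0],-E[:3,:3].T@E[:3,3],E[:3,:3].round(2).tolist())
s=env.read_state();print(s)
E
```

```text
pics
top [468.61308061   0.         314.82474295] [ 0.4581111  -0.33536442  1.04870808] [[0.01, -1.0, 0.03], [-1.0, -0.01, -0.04], [0.04, -0.02, -1.0]]
side [493.06925108   0.         314.10639779] [ 0.39307089 -1.13826001  0.65082428] [[0.98, -0.17, -0.01], [-0.11, -0.57, -0.82], [0.14, 0.8, -0.58]]
{'time_s': 0.1, 'qpos': array([-1.43395248e+00,  3.42651344e-01,  1.52492521e+00,  1.63876924e-05,
        1.27543120e+00, -1.45999040e-01]), 'qd': array([-2.49895599e-04, -3.86526170e-03, -3.40005970e-03,  2.72603779e-05,
        1.55880731e-04,  6.73241640e-04]), 'joint_torque': array([ 1.70709289e-03, -4.34447587e+01, -2.46491218e+01, -1.31784432e-04,
        4.68939586e-03,  2.11015951e-06]), 'eef_pos': array([ 0.14649837, -0.50377894,  0.24169505]), 'ee_rot': array([[ 9.60267262e-01,  2.79081984e-01, -1.77511717e-04],
       [ 2.79081952e-01, -9.60266261e-01,  1.40400443e-03],
       [ 2.21373829e-04, -1.39775981e-03, -9.99998999e-01]]), 'force': array([-0.01006379, -0.01198115, -0.44362544]), 'moment': array([-0.00034831, -0.02355184,  0.04140758]), 'opening': 0.9976967132789833}
```

View pics/top0.png

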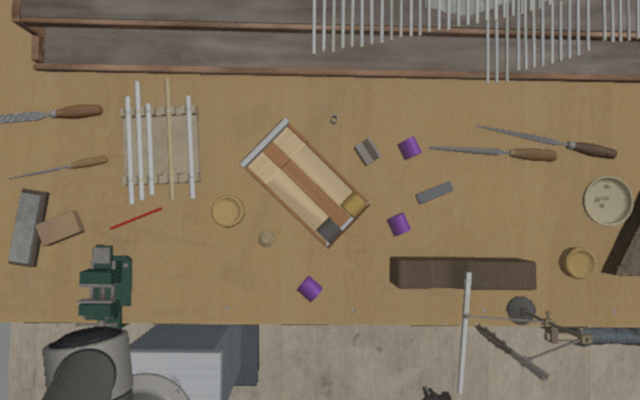

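View pics/side0.png

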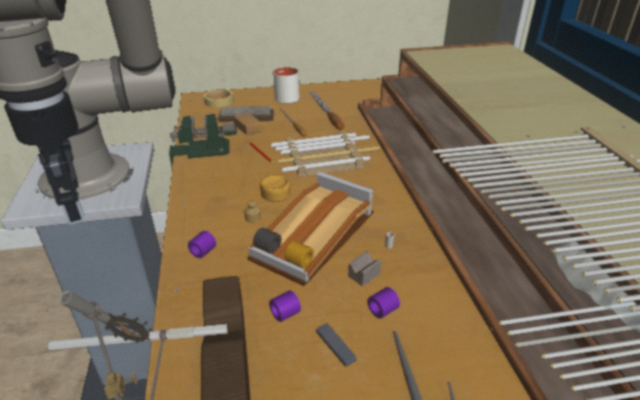

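The top view shows the rack pointing up-left, with the stop at about (265,143) and the lip at about (347,226). Candidates in the top view:
- yellow collar at (353,204)
- dark collar at (330,229)
- purple look-alikes at (410,148), (399,224) and (310,289)
- wax cake at (227,211)
- brass weight at (265,239)

My choice is the yellow collar at (353,204), in the -y gutter.

Run:
```python
from h import *
for n,(x0,y0,x1,y1) in {'top':(220,100,400,260),'side':(230,160,410,300)}.items():
    p=cv2.imread(f'pics/{n}0.png')[y0:y1,x0:x1]; cv2.imwrite(f'pics/{n}0c.png',cv2.resize(p,None,fx=4,fy=4,interpolation=cv2.INTER_CUBIC)[:600,:800])
for n in('top','side'):
    z=np.load(f'pics/{n}0.npz'); p,d=z['p'],z['d']; C=cloud(n,d)
    hsv=cv2.cvtColor(p,cv2.COLOR_RGB2HSV)
    x0,y0,x1,y1={'top':(335,185,372,225),'side':(280,235,320,275)}[n]
    m=np.zeros(d.shape,bool); m[y0:y1,x0:x1]=True
    b=m&(hsv[...,0]>17)&(hsv[...,0]<30)&(hsv[...,1]>160)&(d>0)
    b2=b&(C[...,2]>.045)
    v,u=np.nonzero(b2);print(n,len(u),u.mean(),v.mean(),C[b2].mean(0),C[b2].max(0),C[b2].min(0))
    # table
    t=C[240:300,200:300] if n=='top' else C[300:320,250:270]
    print('table z',np.median(t[...,2]))
```

```text
<stdin>:11: RuntimeWarning: Mean of empty slice.
  ret = ret.dtype.type(ret / rcount)
  ret = um.true_divide(
Traceback (most recent call last):
ValueError: zero-size array to reduction operation maximum which has no identity
```

```bash
ls pics
```

```text
side0.npz
side0.png
side0c.png
top0.npz
top0.png
top0c.png
```

View pics/top0c.png

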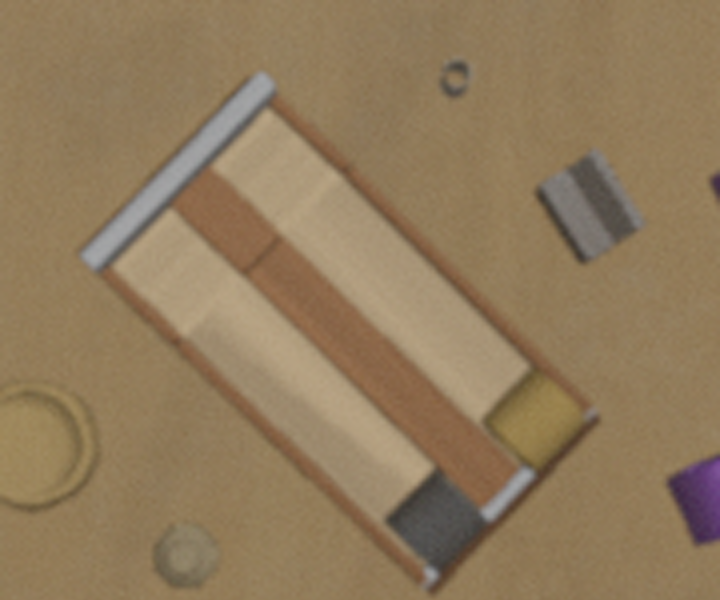

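View pics/side0c.png

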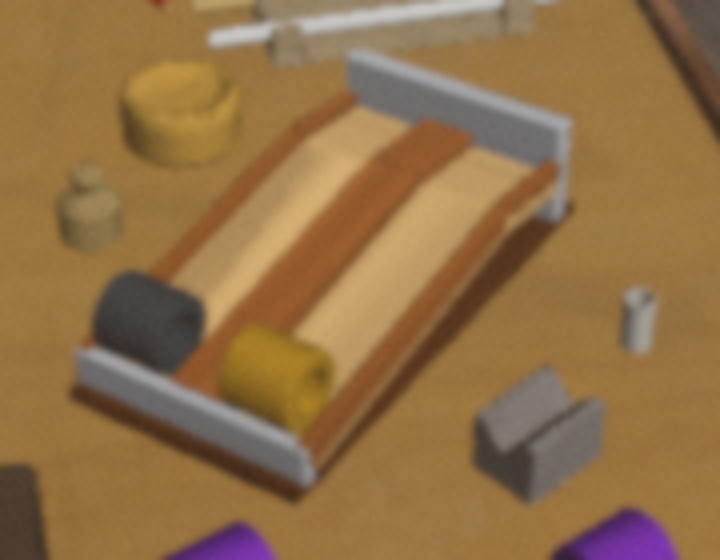

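The crops confirm it: the brass (yellow) collar is at top crop (537,418), in the -y gutter on the V-block and tube side, and the steel one is at (440,520).

Run:
```python
from h import *
z=np.load('pics/top0.npz'); p,d=z['p'],z['d']; C=cloud('top',d)
hsv=cv2.cvtColor(p,cv2.COLOR_RGB2HSV)
print('brass hsv',hsv[204,354],'floor',hsv[170,310],'guide',hsv[180,302])
print('depth z', C[204,354],C[229,330],C[143,265])
r=lambda u,v,z: ray('top',220+u/4,100+v/4,z)
st=[r(a,b,.070)[:2] for a,b in((262,72),(276,90),(97,270),(80,255))]
print('stop',np.round(st,4))
nearmid=(st[1]+st[2])/2; w=st[2]-st[1]; print('width',np.linalg.norm(w)); yd=w/np.linalg.norm(w); 
lip=[r(a,b,.028)[:2] for a,b in((598,416),(432,585))]
l=lip[1]-lip[0]; print('lip',lip,np.linalg.norm(l)); 
mid=(lip[0]+lip[1])/2; xd=nearmid-mid; L=np.linalg.norm(xd); xd/=L; print('len',L,'should ~.235-.243; xd',xd,'yd',yd,'ld',l/np.linalg.norm(l))
print('yaw',np.degrees(np.arctan2(xd[1],xd[0])), np.degrees(np.arctan2(-yd[0],yd[1])))
# collar masks
for name,m in(('brass',(hsv[...,0]>18)&(hsv[...,0]<32)&(hsv[...,1]>140)),('dark',(hsv[...,2]<85)&(hsv[...,1]<80))):
    m=m.astype(np.uint8); n,lab,s,c=cv2.connectedComponentsWithStats(m)
    for i in range(1,n):
        if 60<s[i,4]<500 and 300<c[i][0]<380 and 180<c[i][1]<250:
            q=ray('top',*c[i],.055);print(name,s[i,4],c[i],q)
```

```text
brass hsv [ 20 123 153] floor [ 18  71 179] guide [ 13 121 133]
depth z [ 0.48053995 -0.44262375  0.06094213] [ 0.42727563 -0.39234422  0.06387525] [ 0.60522696 -0.2535605   0.07157197]
stop [[ 0.6591 -0.2955]
 [ 0.6497 -0.303 ]
 [ 0.5533 -0.2111]
 [ 0.561  -0.2021]]
width 0.1331268108066045
lip [array([ 0.48177375, -0.48014967]), array([ 0.38871896, -0.39053452])] 0.12919005143490378
len 0.24375598296167553 should ~.235-.243; xd [0.68191785 0.73142877] yd [-0.7241837   0.68960711] ld [-0.72029375  0.69366917]
yaw 47.00630732489313 46.40098369505538
dark 281 [328.9252669  230.07117438] [ 0.42470513 -0.39060741  0.055     ]
```

Run:
```python
from h import *
z=np.load('pics/top0.npz'); p,d=z['p'],z['d']; C=cloud('top',d)
hsv=cv2.cvtColor(p,cv2.COLOR_RGB2HSV)
P=C.reshape(-1,3)
# rack yaw from depth footprint
v,u=np.mgrid[:400,:640]; box=(u>235)&(u<375)&(v>112)&(v<252)
m=(box&(C[...,2]>.018)&(d>0)).astype(np.uint8)
n,lab,s,c=cv2.connectedComponentsWithStats(m); i=1+np.argmax(s[1:,4]); q=C[lab==i]
rc=cv2.minAreaRect((q[:,:2]*1000).astype(np.float32)); print('footprint',rc)
b=(box&(hsv[...,1]>100)&(hsv[...,0]>16)&(hsv[...,0]<30)&(u>335)&(v>185)).astype(np.uint8)
n,lab,s,c=cv2.connectedComponentsWithStats(b)
K=[i for i in range(1,n) if s[i,4]>60]
for i in K: print('brass',s[i],c[i],ray('top',*c[i],.055))
# side: strong yellow
z=np.load('pics/side0.npz'); hs=cv2.cvtColor(z['p'],cv2.COLOR_RGB2HSV)
print('side hsv',hs[254,299],hs[250,290],hs[230,330])
for nm,yaw in(('a',46.7),):
    t=np.radians(yaw); xd=np.array([np.cos(t),np.sin(t)]); yd=np.array([-xd[1],xd[0]])
    near=np.array([.6015,-.2571]); o=near-.115*xd; print('origin',o)
    for nm,x,y,zz in(('brass',-105,-38,43),('steel',-105,38,43),('lipmid',-124,0,28),('stop L',115,68,70),('stop R',115,-68,70),('crest-38',60,-38,45)):
        w=np.r_[o+xd*x/1e3+yd*y/1e3,zz/1e3]; print(nm,w.round(4),proj('top',w).round(1),proj('side',w).round(1))
```

```text
footprint ((524.7461547851562, -338.93878173828125), (254.6209259033203, 137.1907196044922), 46.63724899291992)
brass [341 192  25  26 382] [353.42146597 204.52094241] [ 0.47955006 -0.44204778  0.055     ]
brass [339 205  36  47 625] [358.1856 233.4672] [ 0.41832439 -0.45280082  0.055     ]
side hsv [ 20 194 159] [ 20 193 156] [ 18 123 191]
origin [ 0.52263089 -0.34079387]
brass [ 0.4783 -0.4433  0.043 ] [353.4 205.2] [298.  253.3]
steel [ 0.423  -0.3911  0.043 ] [328.9 230.7] [265.9 239.3]
lipmid [ 0.4376 -0.431   0.028 ] [346.9 224. ] [276.1 257.7]
stop L [ 0.552  -0.2105  0.07  ] [243.9 168.1] [315.1 172.7]
stop R [ 0.651  -0.3037  0.07  ] [289.4 121.9] [368.9 190.9]
crest-38 [ 0.5914 -0.3232  0.045 ] [298.3 151.8] [343.1 208.9]
```

Everything agrees: the footprint yaw is 46.6°, and the reprojected points fit. The rack origin is (0.5226,-0.3408) and its yaw is 46.7°. I'll close the jaws and turn the tool so its x points up the gutter (-30.5° about tool z).

```bash
python3 -m creep '[0,0,0,-1, 0,0,0,-1, 0,0,0,-1, 0,0,0,-1, 0,0,0,-1]' -1 40; python3 -m creep '[0,0,0,-1, 0,0,0,-0.1, 0,0,0,0]'
cat >> h.py <<'E'
T=np.radians(46.7); XD=np.array([np.cos(T),np.sin(T)]); YD=np.array([-XD[1],XD[0]]); O=np.array([.5226,-.3408])
def rk(p): p=np.asarray(p); q=p[:2]-O; return np.r_[q@XD,q@YD,p[2]]*1e3
def st(target=None):
    s=env.read_state(); p=s['eef_pos']; R=s['ee_rot']
    print('t %.2f rack mm'%s['time_s'],rk(p).round(1),'yaw %.2f'%np.degrees(np.arctan2(R[1,0],R[0,0])),'F',s['force'].round(1),'op %.2f'%s['opening'],'tilt',R[:2,2].round(4))
    if target is not None:
        w=np.r_[O+XD*target[0]/1e3+YD*target[1]/1e3,target[2]/1e3]; print('units',((R.T@(w-p))/.05).round(2))
E
python3 -c "
from h import *
st((-165,-38,120))"
```

```text
time_s: 0.72
eef_pos: [0.1465, -0.5039, 0.2419]
ee_rot: [[0.75, 0.661, -0.0], [0.661, -0.75, 0.001], [0.001, -0.001, -1.0]]
force: [0.3, -0.4, 0.3]
opening: 0.0
time_s: 1.1
eef_pos: [0.1465, -0.504, 0.2421]
ee_rot: [[0.687, 0.727, -0.0], [0.727, -0.687, 0.0], [0.0, -0.0, -1.0]]
force: [0.2, -0.4, -0.1]
opening: -0.001
t 1.10 rack mm [-376.7  161.8  242.1] yaw 46.62 F [ 0.2 -0.4 -0.1] op -0.00 tilt [-0.      0.0003]
units [4.24 3.99 2.44]
```

```bash
python3 -m creep '[0.7,0.67,0,0, 0.7,0.67,0,0, 0.7,0.67,0,0, 0.7,0.67,0,0, 0.7,0.67,0,0]'; python3 -m creep '[0.7,0.67,0.4,0, 0,0,0.5,0, 0,0,0.5,0, 0,0,0.4,0, 0,0,0,0]'
python3 - <<'E'
from h import *
p,d=snap('side','side1'); st((-165,-38,70))
cv2.imwrite('pics/side1c.png',cv2.resize(p[130:290,190:390,::-1],None,fx=3.7,fy=3.7,interpolation=cv2.INTER_CUBIC))
E
```

```text
time_s: 1.72
eef_pos: [0.39, -0.4914, 0.2422]
ee_rot: [[0.687, 0.727, -0.0], [0.727, -0.687, -0.0], [-0.0, -0.0, -1.0]]
force: [-0.8, -1.1, 1.4]
opening: -0.005
time_s: 2.35
eef_pos: [0.4363, -0.4883, 0.1504]
ee_rot: [[0.686, 0.727, -0.002], [0.727, -0.686, 0.003], [0.001, -0.004, -1.0]]
force: [-0.3, -0.4, 0.7]
opening: 0.003
t 2.40 rack mm [-166.7  -39.1  151.9] yaw 46.66 F [-0.5  0.1  1.2] op -0.00 tilt [-0.0007  0.001 ]
units [ 0.03 -0.02  1.64]
```

View pics/side1c.png

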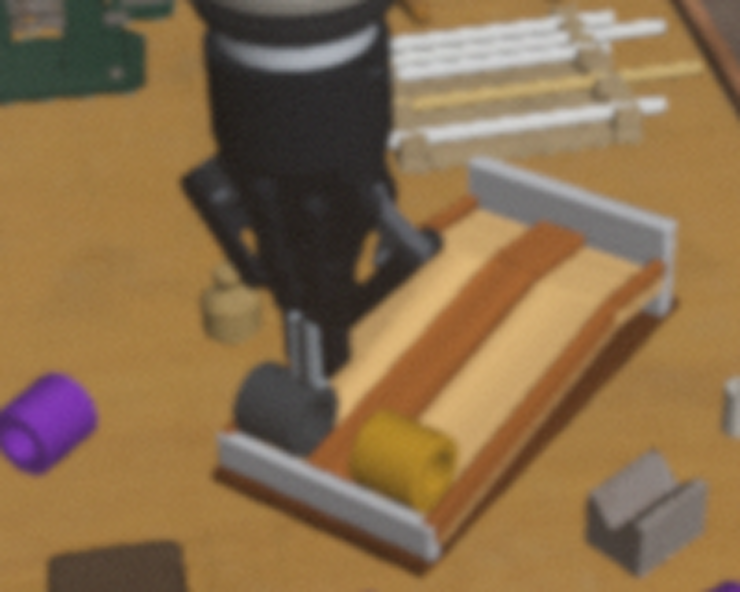

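The tool is above and behind the collar, with its fingertips at crop (318,388), about (276,235) in the full image. I'll check this against the tip height.

Run:
```python
from h import *
for z in(152,141,128):
    for dy in (-14,0,14):
        w=np.r_[O+XD*-.1667+YD*(-.0391+dy/1e3),z/1e3]; q=proj('side',w); print(z,dy,q.round(1),((q-[190,130])*3.7).round())
```

```text
152 -14 [282.2 227.1] [341. 359.]
152 0 [275.4 224.3] [316. 349.]
152 14 [268.7 221.5] [291. 339.]
141 -14 [282.5 232.4] [342. 379.]
141 0 [275.7 229.5] [317. 368.]
141 14 [269.1 226.7] [293. 358.]
128 -14 [282.9 238.4] [344. 401.]
128 0 [276.2 235.6] [319. 391.]
128 14 [269.6 232.8] [294. 380.]
```

```bash
python3 -m creep '[0,0,0.4,0, 0,0,0.4,0, 0,0,0.4,0, 0,0,0.4,0, 0,0,0,0]'
python3 - <<'E'
from h import *
p,d=snap('side','side2'); st((-165,-38,48))
cv2.imwrite('pics/side2c.png',cv2.resize(p[200:290,220:340,::-1],None,fx=6,fy=6,interpolation=cv2.INTER_CUBIC))
for x in(-176.7,-166.7,-155.7):
  for z in(72,61,48):
    w=np.r_[O+XD*x/1e3+YD*(-.039),z/1e3]; q=proj('side',w); print(x,z,((q-[220,200])*6).round())
E
```

```text
time_s: 3.02
eef_pos: [0.4366, -0.489, 0.0721]
ee_rot: [[0.686, 0.727, -0.001], [0.727, -0.686, 0.001], [0.0, -0.001, -1.0]]
force: [0.8, 0.3, 0.1]
opening: 0.002
t 3.08 rack mm [-166.9  -39.7   73.2] yaw 46.68 F [0.5 0.4 0.7] op -0.00 tilt [ 0.0004 -0.0007]
units [ 0.04 -0.04  0.5 ]
-176.7 72 [326. 382.]
-176.7 61 [328. 411.]
-176.7 48 [331. 443.]
-166.7 72 [347. 363.]
-166.7 61 [349. 391.]
-166.7 48 [351. 424.]
-155.7 72 [369. 342.]
-155.7 61 [371. 370.]
-155.7 48 [373. 402.]
```

View pics/side2c.png

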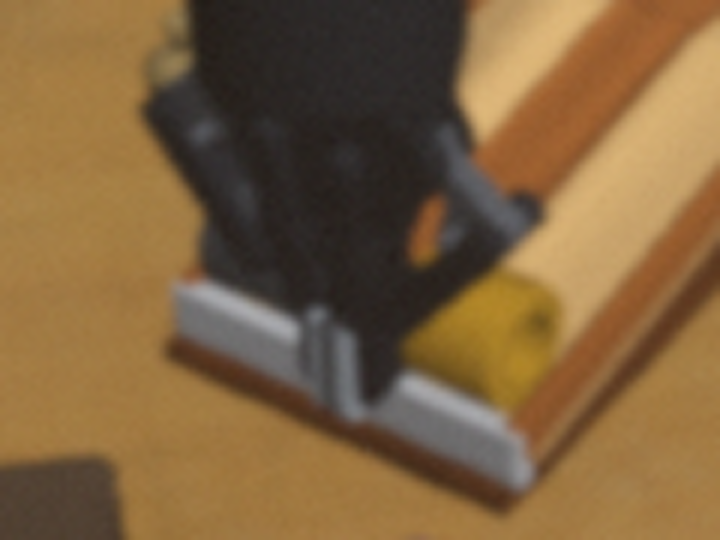

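The tip back face at crop (335,412) puts the tip at z≈61, so the fingertips are 11 mm ahead of the TCP as stated. Next I'll go down to tip z≈35 (the lip top is at 28) and start moving forward.

```bash
python3 -m creep '[0.04,-0.04,0.3,0, 0,0,0.24,0, 0,0,0,0]'; python3 -c "
from h import *
st((-142,-38,46))"
```

```text
time_s: 3.45
eef_pos: [0.4363, -0.4856, 0.0439]
ee_rot: [[0.686, 0.728, -0.001], [0.728, -0.686, 0.002], [0.0, -0.002, -1.0]]
force: [0.1, -1.2, 0.8]
opening: -0.001
t 3.45 rack mm [-164.6  -36.5   43.9] yaw 46.70 F [ 0.1 -1.2  0.8] op -0.00 tilt [-0.0015  0.002 ]
units [ 0.45  0.03 -0.04]
```

```bash
python3 -m creep '[0.15,0,-0.04,0, 0.15,0,0,0, 0.12,0,0,0, 0,0,0,0]'; python3 -c "
from h import *
st((-137,-38,46))"
```

```text
time_s: 3.95
eef_pos: [0.4517, -0.4706, 0.0475]
ee_rot: [[0.685, 0.728, 0.0], [0.728, -0.685, -0.0], [-0.0, 0.0, -1.0]]
force: [-0.4, 0.7, -0.8]
opening: 0.0
t 3.95 rack mm [-143.   -37.4   47.5] yaw 46.76 F [-0.4  0.7 -0.8] op 0.00 tilt [ 0.0002 -0.0003]
units [0.12 0.01 0.03]
```

```bash
python3 -m creep '[0.12,0,0,0, 0.15,0,-0.02,0, 0.15,0,-0.02,0, 0.15,0,-0.02,0, 0.15,0,-0.02,0]'
python3 - <<'E'
from h import *
st((28,-38,69))
p,d=snap('side','side3')
cv2.imwrite('pics/side3c.png',cv2.resize(p[160:290,220:400,::-1],None,fx=4,fy=4,interpolation=cv2.INTER_CUBIC))
E
```

```text
time_s: 4.58
eef_pos: [0.4762, -0.4445, 0.0514]
ee_rot: [[0.686, 0.728, 0.0], [0.728, -0.686, -0.0], [-0.0, 0.0, -1.0]]
force: [-0.4, -1.8, 0.6]
opening: -0.003
t 4.58 rack mm [-107.2  -37.4   51.4] yaw 46.71 F [-0.4 -1.8  0.6] op -0.00 tilt [ 0.     -0.0002]
units [ 2.7   0.01 -0.35]
```

View pics/side3c.png

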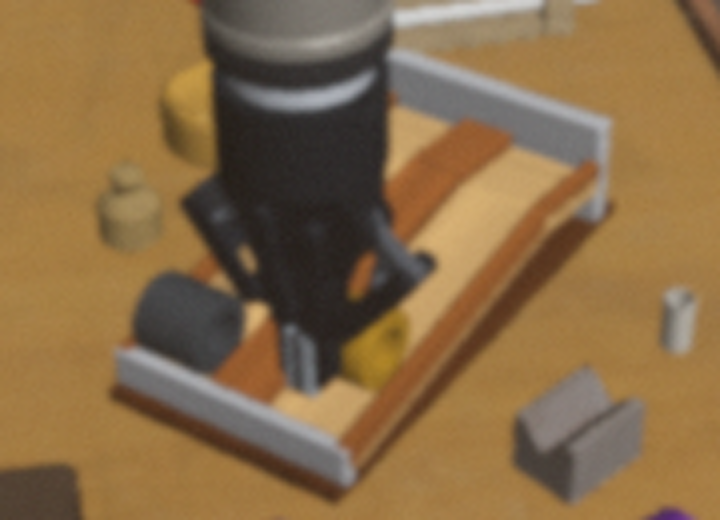

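The collar, at crop (375,345), is rolling up its gutter in front of the tips. The steel one is undisturbed. I'll keep pushing.

```bash
python3 -m creep '[0.15,0,-0.02,0, 0.15,0,-0.02,0, 0.15,0,-0.02,0, 0.15,0,-0.02,0, 0.15,0,-0.02,0]' | grep -v rot; python3 -m creep '[0.15,0,-0.02,0, 0.15,0,-0.02,0, 0.15,0,-0.02,0, 0.15,0,-0.02,0, 0.15,0,-0.02,0]'|grep -v rot;  python3 - <<'E'
from h import *
st((28,-38,69))
p,d=snap('side','side4')
cv2.imwrite('pics/side4c.png',cv2.resize(p[160:290,220:400,::-1],None,fx=4,fy=4,interpolation=cv2.INTER_CUBIC))
E
```

```text
time_s: 5.25
eef_pos: [0.5019, -0.4172, 0.0564]
force: [-0.2, -1.1, 1.3]
opening: 0.002
time_s: 5.88
eef_pos: [0.5276, -0.3899, 0.0614]
force: [-0.1, -1.3, 0.2]
opening: -0.001
t 5.88 rack mm [-32.3 -37.3  61.4] yaw 46.70 F [-0.1 -1.3  0.2] op -0.00 tilt [ 0.     -0.0001]
units [ 1.21  0.01 -0.15]
```

View pics/side4c.png

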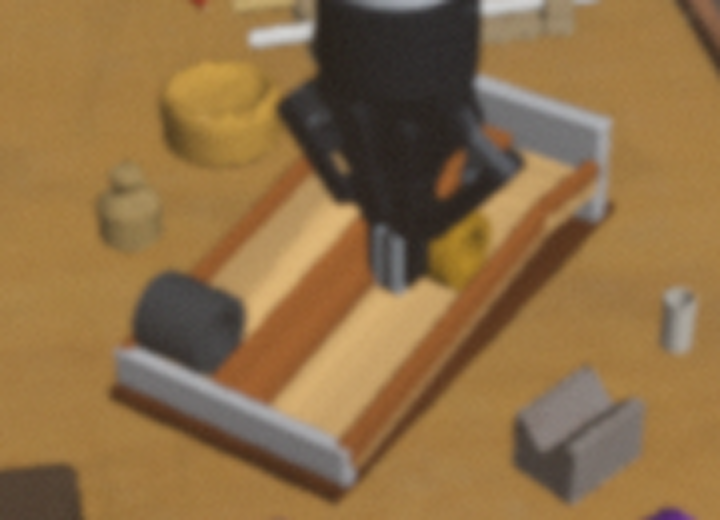

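The collar, at crop (460,248), is still held ahead of the tips. The last stretch takes it over the crest.

```bash
python3 -m creep '[0.15,0,-0.02,0, 0.15,0,-0.02,0, 0.15,0,-0.02,0, 0.15,0,-0.02,0, 0.15,0,-0.02,0]' | grep -v rot; python3 -m creep '[0.12,0,-0.02,0, 0.12,0,-0.02,0, 0.12,0,-0.01,0, 0.12,0,0,0, 0.12,0,0.01,0]'|grep -v rot;  python3 - <<'E'
from h import *
st((50,-38,68))
p,d=snap('side','side5')
cv2.imwrite('pics/side5c.png',cv2.resize(p[160:290,220:400,::-1],None,fx=4,fy=4,interpolation=cv2.INTER_CUBIC))
E
```

```text
time_s: 6.55
eef_pos: [0.5533, -0.3626, 0.0664]
force: [-0.3, -0.9, -0.3]
opening: -0.001
time_s: 7.18
eef_pos: [0.5739, -0.3407, 0.0682]
force: [0.3, -0.2, -0.1]
opening: 0.002
t 7.17 rack mm [ 35.2 -37.3  68.2] yaw 46.70 F [ 0.3 -0.2 -0.1] op 0.00 tilt [0.0001 0.0002]
units [0.3  0.01 0.  ]
```

View pics/side5c.png

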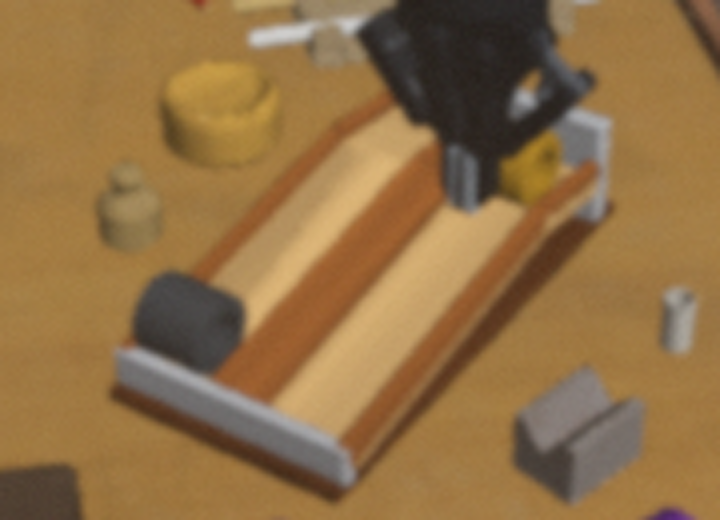

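The collar is past the crest. I'll follow a little farther, then wait.

```bash
python3 -m creep '[0.1,0,0,0, 0.1,0,0.01,0, 0.08,0,0.01,0, 0,0,0,0, 0,0,0,0]' | grep -v rot;  python3 - <<'E'
from h import *
st()
p,d=snap('side','side6')
cv2.imwrite('pics/side6c.png',cv2.resize(p[160:290,220:400,::-1],None,fx=4,fy=4,interpolation=cv2.INTER_CUBIC))
E
```

```text
time_s: 7.85
eef_pos: [0.5831, -0.331, 0.0673]
force: [-0.6, -0.0, 0.2]
opening: 0.0
t 7.85 rack mm [ 48.6 -37.3  67.3] yaw 46.70 F [-0.6 -0.   0.2] op 0.00 tilt [-0.     -0.0001]
```

View pics/side6c.png

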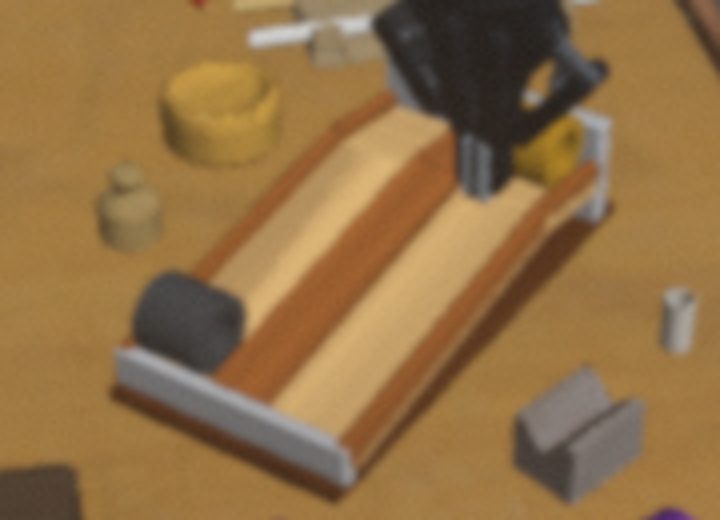

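The collar, at crop (550,150), is against the stop and there is a gap to the fingers. I'll back off, lift, and move clear.

```bash
python3 -m creep '[-0.2,0,-0.05,0, -0.2,0,-0.3,0, 0,0,-0.6,0, 0,0,-0.8,0, 0,0,-0.8,0]' | grep -v rot; python3 -m creep '[-0.7,-0.5,-0.3,0, -0.7,-0.5,0,0, -0.7,-0.5,0,0, -0.7,-0.5,0,0, -0.7,-0.5,0,0]' | grep -v rot;python3 -m creep '[-0.5,-0.5,0,0, -0.5,-0.5,0,0, 0,0,0,0, 0,0,0,0,0,0,0,0]' | grep -v rot
python3 - <<'E'
from h import *
st()
for n in('side','top'):
    p,d=snap(n,n+'7')
    x0,y0=(230,160) if n=='side' else (220,100)
    cv2.imwrite(f'pics/{n}7c.png',cv2.resize(p[y0:y0+150,x0:x0+190,::-1],None,fx=4,fy=4,interpolation=cv2.INTER_CUBIC))
    for nm,(x,y,z) in dict(seat=(94,-38,62),steel=(-105,38,43)).items():
        w=np.r_[O+XD*x/1e3+YD*y/1e3,z/1e3]; print(n,nm,((proj(n,w)-[x0,y0])*4).round())
E
```

```text
time_s: 8.52
eef_pos: [0.5688, -0.3463, 0.1973]
force: [0.0, -0.2, -0.0]
opening: -0.002
time_s: 9.15
eef_pos: [0.3566, -0.3879, 0.2112]
force: [-0.3, -1.0, -0.7]
opening: -0.001
time_s: 9.78
eef_pos: [0.2884, -0.3894, 0.2101]
force: [-0.6, 0.2, -0.2]
opening: 0.001
t 9.78 rack mm [-196.   137.1  210.1] yaw 46.74 F [-0.6  0.2 -0.2] op 0.00 tilt [ 0.0005 -0.0007]
side seat [486. 138.]
side steel [144. 317.]
top seat [267. 158.]
top steel [435. 523.]
```

View pics/side7c.png

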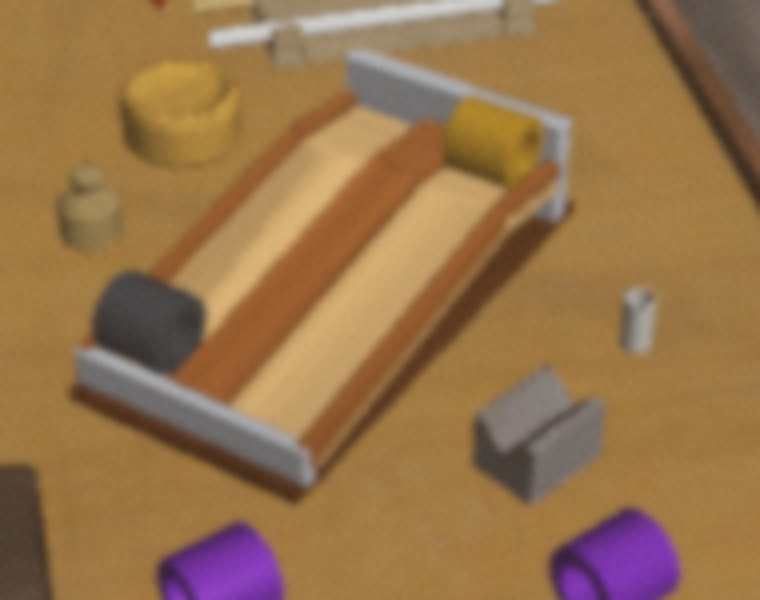

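View pics/top7c.png

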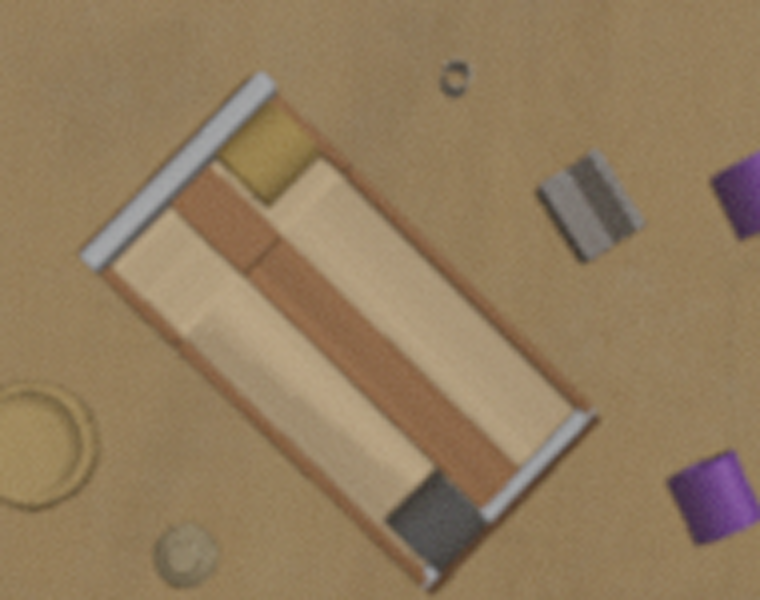

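Both views show the brass collar against the stop: top crop (268,155) against a predicted (267,158), and side crop (493,140) against (486,138). The steel collar, V-block, tube, weight and wax cake are at the same pixels as before. The robot is clear, so I'm handing in.

```bash
python3 -c "
from h import *
print(env.hand_in()); st()"
```

```text
the job is handed in; nothing more can be done
None
the job is handed in; nothing more can be done
```

I pushed the brass collar up its gutter (the -y one) with closed fingertips, staying behind it the whole way. It went over the crest and came to rest against the end stop. I then backed the hand off, lifted it clear and handed in at about 9.9 s of the 42 s.

- **Collar seated:** both cameras show it within about 2 px of where it should sit at the stop.
- **Nothing else moved:** the steel collar, V-block, tube, brass weight and wax cake show no visible change from the first pictures.
- **Forces:** the highest reading I saw was about 2 N, read at the end of each move.

No check failed. My last position readout came after the hand-in and was refused, so the final check is the pair of pictures taken just before.

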